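# Bleed down a valve manifold by its override knobs

### The job

Let the trapped pressure out of the valve manifold by hand, in the safe order: with a fingertip push in the red override knob first (it discharges the accumulator), then the yellow one, then the green one, each straight down and lightly, until it is fully home and stays there. Leave the blue knob as you find it, and do not squeeze or lean hard on the valves and knobs, or shift any of the loose parts lying about.

Things in the scene. Friction and masses are not known exactly. Their poses are not given: they have to be found in the camera images.
- manifold: Fixed aluminium block 90 (x) x 250 (y) mm, top face 75 mm above the bench, on foot rails. Origin: bench level under its centre; own y along the block, own -x the side with red port caps (roughly towards the robot). Fixed at its -y end: a dark round accumulator, 76 mm across, 158 mm out, 148 mm high; at its +y end: a gauge, dial up, 63 mm across, 155 mm out, 103 mm high.
- valve_red: Solenoid cartridge valve screwed upright into the manifold's top, the one with the red override knob (accumulator discharge): black coil 50 x 40 mm, 44 mm high, with a grey connector on its -x side. Four valves stand 56 mm apart along the block, colours in any order. Origin: on its axis at the block's top face; z up. Fixed; its knob counts as part of it.
- knob_red (a joint): Travel of the red override knob, m: 0 = fully out, 0.008 = fully home. It slides straight down and stays where it is left (detent and friction, about 3 N all the way, then a stop); its rubber cap yields besides by up to 4 mm, about 3 N per mm, and springs back.
- red_top (a point): Centre of the flat top face of the red override knob, a mushroom-shaped rubber cap 25 mm in diameter and 13 mm high, at the top of its valve; it moves with the knob. With the knob fully out the face is 167 mm above the bench, fully home 159 mm. Its z axis points up.
- valve_yellow: Solenoid cartridge valve screwed upright into the manifold's top, the one with the yellow override knob (lifting line): black coil 50 x 40 mm, 44 mm high, with a grey connector on its -x side. Four valves stand 56 mm apart along the block, colours in any order. Origin: on its axis at the block's top face; z up. Fixed; its knob counts as part of it.
- knob_yellow (a joint): Travel of the yellow override knob, m: 0 = fully out, 0.008 = fully home. It slides straight down and stays where it is left (detent and friction, about 3 N all the way, then a stop); its rubber cap yields besides by up to 4 mm, about 3 N per mm, and springs back.
- yellow_top (a point): Centre of the flat top face of the yellow override knob, a mushroom-shaped rubber cap 25 mm in diameter and 13 mm high, at the top of its valve; it moves with the knob. With the knob fully out the face is 167 mm above the bench, fully home 159 mm. Its z axis points up.
- valve_green: Solenoid cartridge valve screwed upright into the manifold's top, the one with the green override knob (clamping line): black coil 50 x 40 mm, 44 mm high, with a grey connector on its -x side. Four valves stand 56 mm apart along the block, colours in any order. Origin: on its axis at the block's top face; z up. Fixed; its knob counts as part of it.
- knob_green (a joint): Travel of the green override knob, m: 0 = fully out, 0.008 = fully home. It slides straight down and stays where it is left (detent and friction, about 3 N all the way, then a stop); its rubber cap yields besides by up to 4 mm, about 3 N per mm, and springs back.
- green_top (a point): Centre of the flat top face of the green override knob, a mushroom-shaped rubber cap 25 mm in diameter and 13 mm high, at the top of its valve; it moves with the knob. With the knob fully out the face is 167 mm above the bench, fully home 159 mm. Its z axis points up.
- valve_blue: Solenoid cartridge valve screwed upright into the manifold's top, the one with the blue override knob (pump circuit): black coil 50 x 40 mm, 44 mm high, with a grey connector on its -x side. Four valves stand 56 mm apart along the block, colours in any order. Origin: on its axis at the block's top face; z up. Fixed; its knob counts as part of it.
- knob_blue (a joint): Travel of the blue override knob, m: 0 = fully out, 0.008 = fully home. It may be found out, in, or between; it works like the others.
- blue_top (a point): Centre of the flat top face of the blue override knob, a mushroom-shaped rubber cap 25 mm in diameter and 13 mm high, at the top of its valve; it moves with the knob. With the knob fully out the face is 167 mm above the bench, fully home 159 mm. Its z axis points up.
- adapter: Loose steel hex pipe adapter standing upright, 31 mm across, 50 mm high. Origin: centre of its underside.
- coupler: Loose steel quick coupler with a blue dust cap, standing upright, 38 mm across, 58 mm high. Origin: centre of its underside.
- spare_block: Loose small valve block, bright metal, 50 x 80 x 50 mm, with two red caps on top (58 mm high in all). Origin: centre of its underside.
- small_carton: Loose closed cardboard carton, 90 x 110 x 60 mm high. Origin: centre of its underside.
- spare_valve: Loose spare cartridge valve lying on its side, about 110 mm long, black coil 45 x 40 x 40 mm high. Origin: bench level under its coil's centre.
- plug_tray: Loose blue plastic tray 120 x 130 x 35 mm high with port plugs in it. Origin: centre of its underside.
- spanner: Loose open-ended spanner lying flat, 200 mm long. Origin: on its underside.

How it is judged:
On the way, in this order (a step that is already met when the one before it is completed fails the run):
1. the red knob is pushed fully home (value of joint knob_red above 0.0065 m), for 0.2 s.
2. the yellow knob is pushed fully home (value of joint each of knob_yellow, knob_red above 0.0065 m), for 0.2 s.
3. the green knob is pushed fully home (value of joint each of knob_green, knob_yellow above 0.0065 m), for 0.2 s.
At the end, for the whole second after the job is handed in: The red, yellow and green knobs are all home (more than 6.5 mm of their 8 mm in) and stay so, the blue knob is within 2 mm of where it was found, and every loose part within 15 mm of where it lay (all of step 3 and value of joint knob_red above 0.0065 m and distance of blue_top from where it was at the start of the episode below 0.002 m and distance of each of adapter, coupler, spare_block, small_carton, spare_valve, plug_tray, spanner from where it was at the start of the episode below 0.015 m); the robot touches nothing.
It fails at once if the yellow knob goes in (past 3 mm) before the red one is home, or the red one is pulled out again (value of joint knob_yellow above 0.003 m and value of joint knob_red below 0.0055 m).
It fails at once if the green knob goes in (past 3 mm) before the yellow one is home, or the yellow one is pulled out again (value of joint knob_green above 0.003 m and value of joint knob_yellow below 0.0055 m).
It fails at once if the blue knob is moved by more than 2 mm (not (distance of blue_top from where it was at the start of the episode below 0.002 m)).
It fails at once if a valve, its knob or the manifold is pressed, pinched or hit with more than 25 N (contact force between any of the fingers, the arm and valve_red above 25 N or contact force between any of the fingers, the arm and valve_yellow above 25 N or contact force between any of the fingers, the arm and valve_green above 25 N or contact force between any of the fingers, the arm and valve_blue above 25 N or contact force between any of the fingers, the arm and manifold above 25 N).
It fails at once if a loose part is shifted or lifted by more than 15 mm (distance of any of adapter, coupler, spare_block, small_carton, spare_valve, plug_tray, spanner from where it was at the start of the episode above 0.015 m).
It also fails if it takes over 40 s, if anything falls off the work surface, if the arm or the gripper's body presses on something with over 40 N, if the wrist force passes 120 N, or if a joint passes its speed limit or range.

### The arm

A 6-joint arm with a two-finger parallel gripper is mounted at the origin on the work surface. World frame = base frame: x ahead of the robot, y to its left, z up, the work surface at z = 0. Lengths are in m, angles in rad, forces in N, time in s.
With the tool pointing down it reaches from about 0.275 to 0.725 m from the base axis. Payload 5.6 kg.
Tool frame: the origin (TCP) lies on the centre line of the jaws, within the pads' length; the fingertips stand 25 mm ahead of it and the grasp point (between the pads) lies 6 mm ahead of it; z points along the fingers, y is the line along which they close (so a half turn about z gives the same grasp; the last joint's range is limited). The gripper opens to 85 mm and grips with 20 to 120 N. Pads are 22 mm wide; open, the fingers measure 114 mm over their backs; the gripper's body (76 mm by 85 mm) begins 54 mm behind the grasp point. The pads swing forward as they close: fully open they stand 13 mm farther back than shut.
Start: joints at [-1.01, 0.255, 0.108, 0, -1.424, -0.285], TCP at [0.15, -0.529, 0.256] pointing down, gripper open.
Joint ranges: [-2.95, 2.95], [-1.21, 1.97], [-1.09, 1.5], [-2.87, 1.71], [-2.94, -0.07], [-3.05, 3.05]. Speed limits (rad/s): [2.57, 2.57, 3.14, 3.14, 3.14, 3.14].

### API

Orientations are given as [roll, pitch, yaw] about the fixed x, y, z axes, in that order (R = Rz(yaw) Ry(pitch) Rx(roll)).
In Python, from bench import monitor, viewer, bot, find_in, silhouettes gives the robot as it stands. The module is installed in compiled form; this text tells all that it offers.
- The arm moves only by the tool carry_out, never from a script. Its argument "series" is a list of rows, each a list of 6 numbers: the shift along the tool's x, y, z in units of 30 mm (1.0 is 30 mm), then the turn, a rotation vector about the tool's x, y, z in units of 6 degrees (1.0 is 6 degrees). In form: [[tx, ty, tz, wx, wy, wz], ...]. A call has 1 to 8 rows; each row is the pose to reach, as a shift and turn from the pose commanded when the call began, along the tool's axes at that moment; what a row does not reach only later rows make up. A row lasts 1/12 s, in which the tool goes at most 41.7 mm and 7.16 degrees, less where a joint would pass 70% of its speed; a pose out of reach is approached as far as the arm can. A call with a gripper value outside its range is refused whole. "gripper" is the opening, from 0 (shut) to 1 (fully open), set as the call begins (left out, the last holds). The fingers move at their own pace and stop on an object; "force" is the grip in N (left out, the last holds). Time passes only in rows, so rows that repeat a pose let the fingers close. It gives the time, the measured TCP pose, the force, the opening and the grip force at its end, in the units of the state.
- monitor.sense(): the state, without advancing time (a new reading comes with each control period).
- viewer.read_camera(name): name is "scene" or "side" or "wrist"; returns a dict with "pixels" (400x640x3 uint8, red, green, blue), "fovy" (degrees; the focal length in pixels is half the picture's height over the tangent of half this angle, whatever the lens; pixels are square), "cx", "cy" (the principal point, pixels), "T" (4x4, takes a point from camera to world coordinates). Camera axes: x right, y up, looking along -z (the intrinsics and any distortion apply to the point x, -y, -z); pixel columns grow to the right and rows downward; lengths in m; the calibration is good to about 2 mm. A picture is of the moment at which its call begins. There is no depth.
- bot.job_done(): hands the job in; it is judged then, once.
Trained networks look in a picture, given as the dict that the camera call returned (one of the last four; its "shot" number tells which), for a name from the list of things; names that differ only in an ending like _2 or _b are one class to them, and where a whole thing is asked for, a point or a joint stands for the part that bears it (a point fixed in the world has none). Each returns a list of dicts, best first, with "conf" (0 to 1); they miss things now and then, are a little off and sometimes report something else, mostly with a low value. They report only what shows in the picture. A call takes as long as a camera call.
- find_in(picture, target): "extent" ([left, top, right, bottom] in pixels, round what is visible of it).
- silhouettes(picture, target): "pixels" (400x640 bool, what is visible of it) and "extent" ([left, top, right, bottom] in pixels, round what is visible of it).
The state is a dict: "t": time; "joints": joint angles; "joint_velocities": joint speeds; "joint_efforts": joint torques, N m; "ee_pos": TCP position; "tool_rot": TCP orientation; "ft_force": force on the tool from outside, world axes, zero at the start; "moment": the same for the moment, N m; "gripper_width": finger opening in m; "finger_force": force on a finger pad.
Only numpy, scipy, OpenCV 4.12 (cv2) and the standard library are available. Lean on these libraries where they do the work, as an engineer would, in place of code of your own. Each camera call takes 0.05 s, during which the arm holds its last target. There are 200 camera calls.

## Working session

There is one attempt and no reset: what is moved stays moved. The work goes in short steps, Python scripts to look and compute and a tool call to move; the robot and the scene stay as the last step left them, time stands still between calls to the robot, and variables do not carry over. Pictures are saved under pics/ and viewed, at most 10 in all, crops included, and the job is handed in when it is done.

Besides the shell and the picture viewer there is one more tool, called as name(argument=value, ...), one argument or row to a line, values as JSON. carry_out: Moves the arm, as the interface text tells. Its arguments: {"type":"object","properties":{"series":{"type":"array"},"gripper":{"type":"number"},"force":{"type":"number"}},"required":["series"]}

```bash
mkdir -p pics
cat > h.py <<'E'
import numpy as np, cv2
from bench import monitor, viewer, bot, find_in, silhouettes
def ray(p,u,v):
    f=200/np.tan(np.radians(p["fovy"])/2); T=np.array(p["T"])
    d=T[:3,:3]@np.array([(u-p["cx"])/f,-(v-p["cy"])/f,-1]); return T[:3,3],d
def atz(p,u,v,z):
    o,d=ray(p,u,v); return o+d*(z-o[2])/d[2]
def proj(p,X):
    f=200/np.tan(np.radians(p["fovy"])/2); T=np.array(p["T"])
    c=T[:3,:3].T@(np.array(X)-T[:3,3]); return p["cx"]+f*c[0]/-c[2], p["cy"]-f*c[1]/-c[2]
def tri(rs):
    A=0;b=0
    for o,d in rs:
        d=d/np.linalg.norm(d);M=np.eye(3)-np.outer(d,d);A=A+M;b=b+M@o
    return np.linalg.solve(A,b)
E
python3 - <<'E'
from h import *
s=monitor.sense(); print(s["t"],s["ee_pos"],s["tool_rot"],s["ft_force"],s["gripper_width"])
ims=[]
for n in("scene","side"):
    p=viewer.read_camera(n); print(n,[k for k in p],p["fovy"],p["cx"],p["cy"],np.round(p["T"],3).tolist())
    cv2.imwrite(f"pics/{n}0.png",p["pixels"][:,:,::-1])
    for c in("red","yellow","green","blue"):
        for t in (c+"_top","valve_"+c):
            for r in find_in(p,t)[:2]:
                e=r["extent"];print(t,np.round(e),round(r["conf"],2),np.round(atz(p,(e[0]+e[2])/2,(e[1]+e[3])/2,.16),3))
E
```

```text
0.0 [ 0.14971143 -0.52875418  0.25540154] [ 3.13968299e+00 -7.82283923e-05 -2.86583738e+00] [-0.28736473 -0.37599678 -0.23044207] 0.0853534912219029
scene ['pixels', 'fovy', 'cx', 'cy', 'T', 'shot'] 55.01810757318176 312.98176870015055 205.96795529731438 [[-0.725, -0.494, 0.48, 1.024], [0.688, -0.507, 0.519, 0.536], [-0.013, 0.707, 0.708, 0.89], [0.0, 0.0, 0.0, 1.0]]
red_top [329. 202. 343. 215.] 0.41 [0.491 0.05  0.16 ]
valve_red [327. 204. 349. 231.] 0.63 [0.511 0.076 0.16 ]
yellow_top [312. 194. 318. 205.] 0.42 [ 0.508 -0.013  0.16 ]
valve_yellow [288. 194. 308. 222.] 0.74 [ 0.563 -0.022  0.16 ]
valve_yellow [308. 199. 323. 226.] 0.56 [0.541 0.024 0.16 ]
green_top [354. 210. 359. 215.] 0.56 [0.464 0.098 0.16 ]
valve_green [344. 208. 364. 239.] 0.77 [0.499 0.121 0.16 ]
blue_top [293. 190. 302. 200.] 0.38 [ 0.53 -0.06  0.16]
blue_top [290. 194. 307. 222.] 0.23 [ 0.561 -0.021  0.16 ]
valve_blue [288. 193. 307. 223.] 0.92 [ 0.565 -0.023  0.16 ]
valve_blue [351. 210. 361. 218.] 0.62 [0.468 0.101 0.16 ]
side ['pixels', 'fovy', 'cx', 'cy', 'T', 'shot'] 48.49706926812986 318.96938301746707 198.958015439806 [[0.998, 0.031, -0.062, 0.441], [-0.068, 0.629, -0.774, -1.008], [0.015, 0.777, 0.63, 0.915], [0.0, 0.0, 0.0, 1.0]]
red_top [305. 169. 310. 174.] 0.58 [0.491 0.048 0.16 ]
valve_red [289. 168. 314. 196.] 0.78 [ 0.471 -0.001  0.16 ]
yellow_top [294. 130. 330. 156.] 0.2 [0.514 0.207 0.16 ]
valve_yellow [299. 179. 325. 207.] 0.56 [ 0.499 -0.052  0.16 ]
green_top [278. 162. 349. 248.] 0.61 [ 0.5   -0.104  0.16 ]
valve_green [281. 156. 305. 184.] 0.69 [0.449 0.059 0.16 ]
blue_top [207. 337. 296. 364.] 0.47 [ 0.358 -0.528  0.16 ]
blue_top [321. 188. 333. 196.] 0.42 [ 0.541 -0.051  0.16 ]
valve_blue [308. 190. 334. 220.] 0.75 [ 0.521 -0.105  0.16 ]
```

```bash
python3 -c "
import cv2
a=cv2.imread('pics/scene0.png');b=cv2.imread('pics/side0.png')
c=cv2.resize(a[150:290,220:420],(800,560),interpolation=2);cv2.imwrite('pics/a.png',c)
cv2.imwrite('pics/b.png',cv2.resize(b[110:290,200:440],(800,600),interpolation=2))"
```

```text
(no output)
```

View pics/a.png

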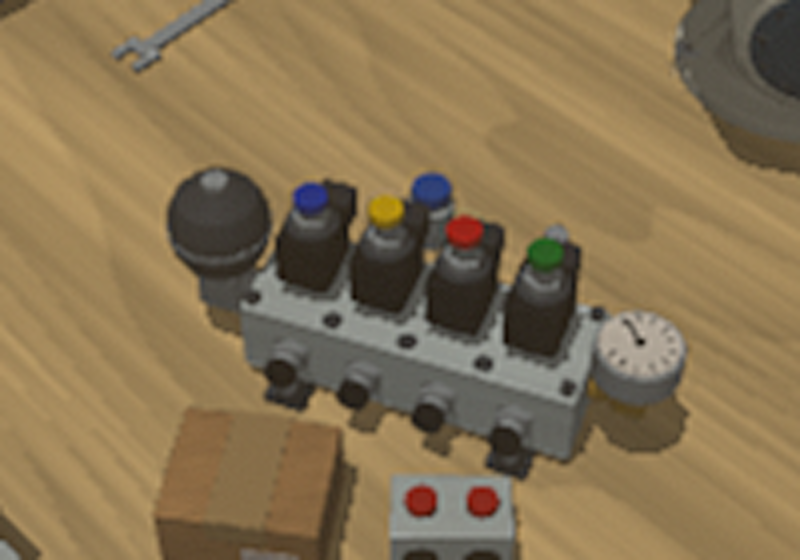

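View pics/b.png

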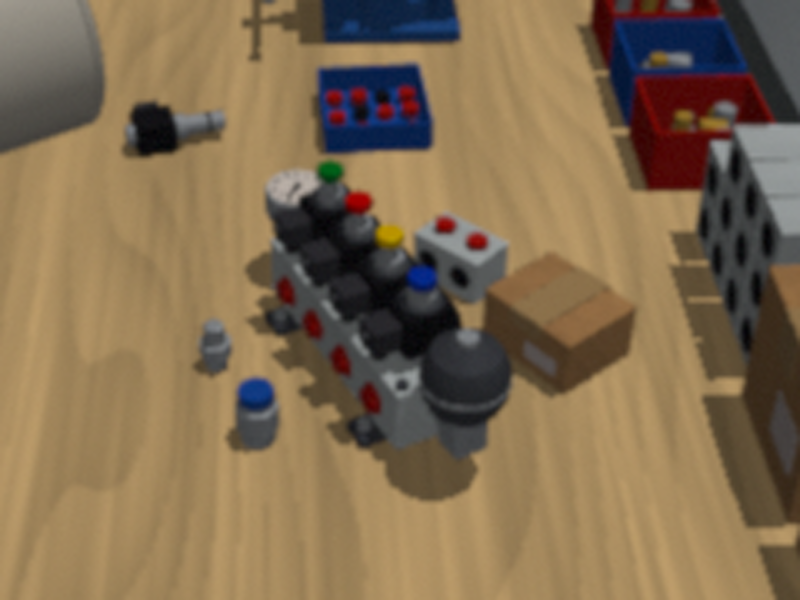

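View pics/side0.png

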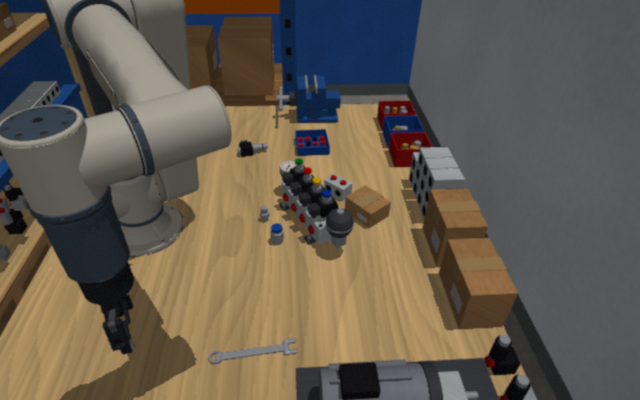

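```bash
cat >> h.py <<'E'
from scipy import ndimage
def blob(p,c,u,v,r=9):
    im=p["pixels"]; h=cv2.cvtColor(im,cv2.COLOR_RGB2HSV).astype(int)
    lo,hi={"red":(-8,8),"yellow":(20,32),"green":(50,75),"blue":(112,125)}[c]
    H=h[...,0]; H=np.where(H>170,H-180,H)
    m=(H>=lo)&(H<=hi)&(h[...,1]>130)&(h[...,2]>50)
    y,x=np.ogrid[:400,:640]; m&=(abs(x-u)<r)&(abs(y-v)<r)
    l,n=ndimage.label(m)
    if n==0:return None
    s=ndimage.sum(m,l,range(1,n+1));ys,xs=np.where(l==1+np.argmax(s))
    return xs.mean(),ys.mean(),len(xs),[xs.min(),ys.min(),xs.max(),ys.max()]
E
python3 - <<'E'
from h import *
G={"scene":{"blue":(298,199),"yellow":(317,203),"red":(336,208),"green":(356,213)},"side":{"blue":(326.6,193),"yellow":(317,180.5),"red":(307.4,170.3),"green":(299,161)}}
P={n:viewer.read_camera(n) for n in G}
K={}
for c in("green","red","yellow","blue"):
    rs=[]
    for n in G:
        b=blob(P[n],c,*G[n][c]); print(c,n,b); rs.append(ray(P[n],b[0],b[1]))
    K[c]=tri(rs); print(c,K[c].round(4),[atz(P[n],*blob(P[n],c,*G[n][c])[:2],.161).round(4)[:2] for n in G])
X=np.array([K[c] for c in K]); print(np.diff(X,axis=0).round(4), np.linalg.norm(np.diff(X[:,:2],axis=0),axis=1))
d=X[0]-X[3]; print("axis ang",np.degrees(np.arctan2(d[1],d[0])))
E
```

```text
green scene (np.float64(355.8775510204082), np.float64(212.91836734693877), 49, [np.int64(352), np.int64(210), np.int64(360), np.int64(216)])
green side (np.float64(298.71875), np.float64(161.03125), 32, [np.int64(296), np.int64(159), np.int64(302), np.int64(164)])
green [0.4676 0.0999 0.163 ] [array([0.4666, 0.0987]), array([0.4673, 0.1033])]
red scene (np.float64(335.7142857142857), np.float64(207.6031746031746), 63, [np.int64(331), np.int64(204), np.int64(340), np.int64(211)])
red side (np.float64(306.6808510638298), np.float64(170.36170212765958), 47, [np.int64(303), np.int64(167), np.int64(311), np.int64(173)])
red [0.4902 0.0495 0.163 ] [array([0.4905, 0.048 ]), array([0.489 , 0.0538])]
yellow scene (np.float64(316.05882352941177), np.float64(202.16176470588235), 68, [np.int64(312), np.int64(198), np.int64(320), np.int64(206)])
yellow side (np.float64(316.42857142857144), np.float64(180.25396825396825), 63, [np.int64(312), np.int64(177), np.int64(321), np.int64(184)])
yellow [ 0.5149 -0.0011  0.1642] [array([ 0.5137, -0.0035]), array([0.5145, 0.004 ])]
blue scene (np.float64(297.20512820512823), np.float64(198.82051282051282), 39, [np.int64(294), np.int64(196), np.int64(301), np.int64(202)])
blue side (np.float64(326.03333333333336), np.float64(192.73333333333332), 60, [np.int64(322), np.int64(189), np.int64(330), np.int64(196)])
blue [ 0.5385 -0.0513  0.1579] [array([ 0.5417, -0.0489]), array([ 0.5372, -0.0545])]
[[ 0.0226 -0.0504  0.0001]
 [ 0.0248 -0.0506  0.0012]
 [ 0.0235 -0.0503 -0.0063]] [0.05524394 0.05630472 0.0554963 ]
axis ang 115.10307636774122
```

carry_out(
  series=[
    [-0.68, 0.64, 0, 0, 0, 0],
    [-1.35, 1.29, 0, 0, 0, 0],
    [-2.03, 1.93, 0, 0, 0, 0],
    [-2.7, 2.58, 0, 0, 0, 0],
    [-3.38, 3.22, 0, 0, 0, 0],
    [-4.05, 3.86, 0, 0, 0, 0],
    [-4.73, 4.5, 0, 0, 0, 0],
    [-5.4, 5.15, 0, 0, 0, 0],
  ],
  gripper=0,
  force=20,
)

```text
t: 1.67
ee_pos: [0.264, -0.3353, 0.2565]
tool_rot: [-3.141, 0.0, -2.866]
ft_force: [1.2, 0.8, 1.4]
gripper_width: 0.0001
finger_force: 0.0
```

carry_out(
  series=[
    [-0.68, 0.64, 0, 0, 0, 0],
    [-1.35, 1.29, 0, 0, 0, 0],
    [-2.03, 1.93, 0, 0, 0, 0],
    [-2.7, 2.58, 0, 0, 0, 0],
    [-3.38, 3.22, 0, 0, 0, 0],
    [-4.05, 3.86, 0, 0, 0, 0],
    [-4.73, 4.5, 0, 0, 0, 0],
    [-5.4, 5.15, 0, 0, 0, 0],
  ],
)

```text
t: 2.33
ee_pos: [0.3779, -0.1423, 0.2566]
tool_rot: [-3.141, 0.001, -2.866]
ft_force: [0.4, 0.0, -0.7]
gripper_width: -0.0001
finger_force: 0.0
```

Run:
```python
from h import *
s=monitor.sense(); print(s["t"],s["ee_pos"],s["tool_rot"],s["ft_force"],s["gripper_width"])
p=viewer.read_camera("wrist"); print(p["fovy"],p["cx"],p["cy"],np.round(p["T"],3).tolist())
for c,X in dict(green=(.4677,.1001,.163),red=(.491,.0495,.163),yellow=(.5147,-.001,.163),blue=(.5385,-.0513,.158)).items():
    u,v=proj(p,X);print(c,u,v)
cv2.imwrite("pics/w1.png",p["pixels"][:,:,::-1])
```

```text
2.3333 [ 0.37788611 -0.14232548  0.25656133] [-3.14135197e+00  7.41620715e-04 -2.86557591e+00] [ 0.40206163  0.02539576 -0.65656159] -9.985940478099967e-05
71.24984111923456 319.93350503695956 198.29900147001462 [[-0.272, -0.928, -0.253, 0.315], [0.962, -0.263, -0.071, -0.16], [-0.001, -0.263, 0.965, 0.374], [0.0, 0.0, 0.0, 1.0]]
green 544.0213435144224 364.4080173535015
red 483.60190800320174 371.8050279694544
yellow 424.17782537369976 379.4178139638591
blue 365.17910040370725 382.32742629907864
```

View pics/w1.png

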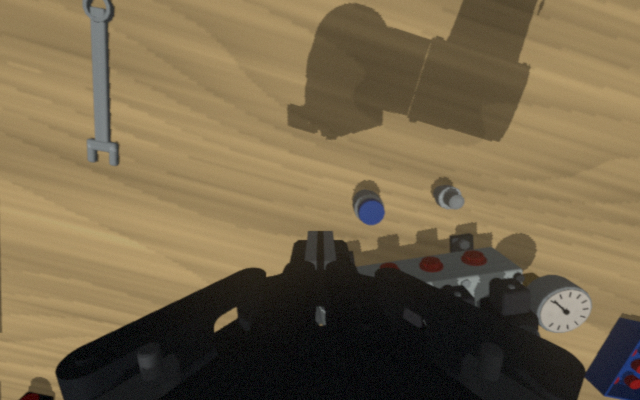

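carry_out(
  series=[
    [-0.9, 0.85, 0, 0, 0, 0],
    [-1.8, 1.7, 0, 0, 0, 0],
    [-2.7, 2.56, 0, 0, 0, 0],
    [-3.6, 3.42, 0, 0, 0, 0],
    [-4.5, 4.28, 0.2, 0, 0, 0],
    [-5.37, 5.13, 0.6, 0, 0, 0],
    [-5.37, 5.13, 1.2, 0, 0, 0],
    [-5.37, 5.13, 1.5, 0, 0, 0],
  ],
)

```text
t: 3.05
ee_pos: [0.4902, 0.0497, 0.2089]
tool_rot: [3.141, -0.003, -2.864]
ft_force: [-1.1, 0.4, -0.0]
gripper_width: 0.0
finger_force: 0.0
```

Run:
```python
from h import *
P={n:viewer.read_camera(n) for n in("scene","side","wrist")}
s=monitor.sense(); print(s["t"],s["ee_pos"],s["tool_rot"],s["ft_force"])
for n in P: cv2.imwrite(f"pics/{n}2.png",P[n]["pixels"][:,:,::-1])
tip=s["ee_pos"]-[0,0,.025]
for n in P: print(n,proj(P[n],tip),proj(P[n],(.491,.0495,.167)))
a=P["scene"]["pixels"][170:240,286:386];b=P["side"]["pixels"][130:200,262:362]
A=np.vstack([cv2.resize(x,(400,280),interpolation=cv2.INTER_CUBIC) for x in(a,b)])
W=P["wrist"]["pixels"][200:400,220:420]
A=np.hstack([A,cv2.resize(W,(400,560)[::1] and (400,560))]); cv2.imwrite("pics/c2.png",A[:,:,::-1])
```

```text
3.2 [0.48995052 0.0474722  0.21116414] [-3.14097801e+00 -1.43276160e-03 -2.86621603e+00] [ 0.35997219 -0.04677871  0.85209842]
scene (np.float64(335.98423331682733), np.float64(200.6447919559091)) (np.float64(336.04291756727673), np.float64(206.3876256597583))
side (np.float64(307.08557722439036), np.float64(164.48658244955215)) (np.float64(307.4219755831141), np.float64(169.5124892387583))
wrist (np.float64(319.4569268151555), np.float64(247.7130419855954)) (np.float64(322.2308945392244), np.float64(236.68208741212987))
```

View pics/c2.png

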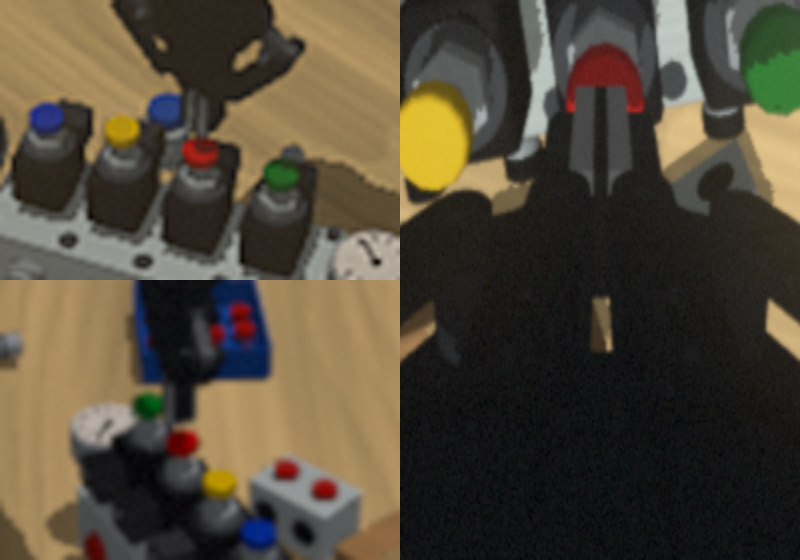

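carry_out(
  series=[
    [0, 0, 0.2, 0, 0, 0],
    [0, 0, 0.4, 0, 0, 0],
    [0, 0, 0.55, 0, 0, 0],
    [0, 0, 0.65, 0, 0, 0],
    [0, 0, 0.72, 0, 0, 0],
    [0, 0, 0.78, 0, 0, 0],
    [0, 0, 0.84, 0, 0, 0],
    [0, 0, 0.88, 0, 0, 0],
  ],
)

```text
t: 3.87
ee_pos: [0.4904, 0.048, 0.1849]
tool_rot: [-3.141, -0.0, -2.866]
ft_force: [-1.7, -1.4, 2.9]
gripper_width: -0.0001
finger_force: 1.4
```

carry_out(
  series=[
    [0, 0, 0.03, 0, 0, 0],
    [0, 0, 0.06, 0, 0, 0],
    [0, 0, 0.06, 0, 0, 0],
    [0, 0, 0.06, 0, 0, 0],
  ],
)

```text
t: 4.2
ee_pos: [0.4906, 0.0482, 0.1832]
tool_rot: [-3.141, 0.0, -2.866]
ft_force: [-1.2, -2.5, 3.0]
gripper_width: -0.0002
finger_force: 1.3
```

carry_out(
  series=[
    [0, 0, 0.03, 0, 0, 0],
    [0, 0, 0.06, 0, 0, 0],
    [0, 0, 0.06, 0, 0, 0],
    [0, 0, 0.06, 0, 0, 0],
  ],
)

```text
t: 4.53
ee_pos: [0.4907, 0.0482, 0.1819]
tool_rot: [-3.141, 0.001, -2.866]
ft_force: [-2.8, -0.8, 6.1]
gripper_width: -0.0005
finger_force: 3.2
```

carry_out(
  series=[
    [0, 0, 0.03, 0, 0, 0],
    [0, 0, 0.04, 0, 0, 0],
    [0, 0, 0.04, 0, 0, 0],
    [0, 0, 0.04, 0, 0, 0],
  ],
)

```text
t: 4.87
ee_pos: [0.4907, 0.0482, 0.1811]
tool_rot: [-3.141, 0.001, -2.865]
ft_force: [-3.9, -0.6, 9.2]
gripper_width: -0.0001
finger_force: 4.4
```

carry_out(
  series=[
    [0, 0, -0.4, 0, 0, 0],
    [0, 0, -1.0, 0, 0, 0],
    [0, 0, -1.1, 0, 0, 0],
    [-0.08, -0.45, -1.1, 0, 0, 0],
    [-0.16, -0.9, -1.1, 0, 0, 0],
    [-0.24, -1.35, -1.1, 0, 0, 0],
    [-0.32, -1.8, -1.1, 0, 0, 0],
    [-0.32, -1.8, -1.1, 0, 0, 0],
  ],
)

```text
t: 5.53
ee_pos: [0.5151, -0.0021, 0.2122]
tool_rot: [3.141, -0.0, -2.867]
ft_force: [0.5, 0.6, 0.3]
gripper_width: -0.0001
finger_force: 0.0
```

Run:
```python
from h import *
P={n:viewer.read_camera(n) for n in("scene","side","wrist")}
s=monitor.sense(); print(s["t"],s["ee_pos"],s["ft_force"])
for n,c,u,v in(("scene","red",336,208),("side","red",307,171),("scene","yellow",317,203),("side","yellow",317,180),("scene","blue",298,199),("side","blue",326,193)): print(n,c,blob(P[n],c,u,v))
a=P["scene"]["pixels"][170:240,286:386];b=P["side"]["pixels"][130:200,262:362]
A=np.vstack([cv2.resize(x,(400,280),interpolation=cv2.INTER_CUBIC) for x in(a,b)])
W=P["wrist"]["pixels"][200:340,220:420]
A=np.hstack([A,cv2.resize(W,(400,560))]); cv2.imwrite("pics/c3.png",A[:,:,::-1])
```

```text
5.6833 [ 0.51432927 -0.00063548  0.2125136 ] [-0.37369973  0.16677061  0.39579666]
scene red (np.float64(335.6875), np.float64(209.59375), 64, [np.int64(331), np.int64(206), np.int64(340), np.int64(213)])
side red (np.float64(307.03921568627453), np.float64(172.2941176470588), 51, [np.int64(303), np.int64(169), np.int64(311), np.int64(176)])
scene yellow (np.float64(316.0), np.float64(202.5), 64, [np.int64(312), np.int64(199), np.int64(320), np.int64(206)])
side yellow (np.float64(316.65), np.float64(180.38333333333333), 60, [np.int64(312), np.int64(177), np.int64(321), np.int64(184)])
scene blue (np.float64(297.2608695652174), np.float64(199.0), 46, [np.int64(294), np.int64(196), np.int64(301), np.int64(202)])
side blue (np.float64(325.9836065573771), np.float64(192.86885245901638), 61, [np.int64(322), np.int64(189), np.int64(330), np.int64(197)])
```

View pics/c3.png

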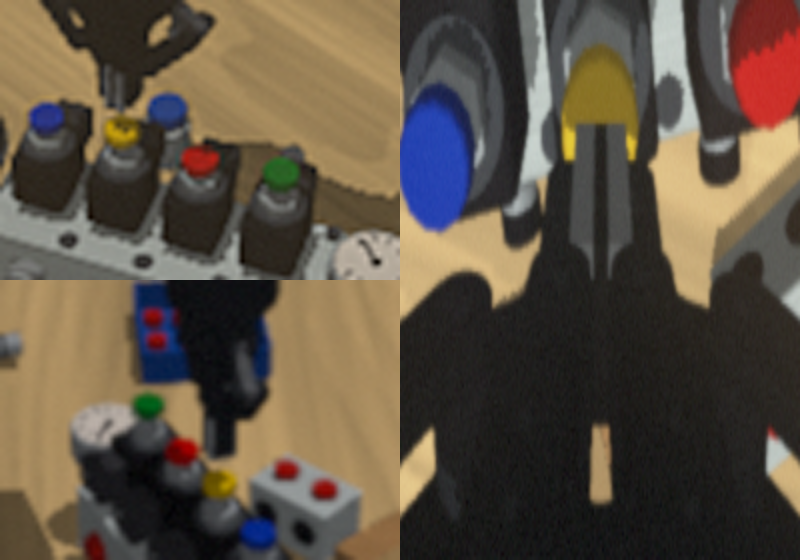

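carry_out(
  series=[
    [0, 0, 0.3, 0, 0, 0],
    [0, 0, 0.55, 0, 0, 0],
    [0, 0, 0.7, 0, 0, 0],
    [0, 0, 0.78, 0, 0, 0],
    [0, 0, 0.84, 0, 0, 0],
    [0, 0, 0.9, 0, 0, 0],
    [0, 0, 0.96, 0, 0, 0],
    [0, 0, 1.0, 0, 0, 0],
  ],
)

```text
t: 6.35
ee_pos: [0.5144, -0.001, 0.1831]
tool_rot: [3.141, 0.0, -2.866]
ft_force: [-2.1, 1.4, 2.9]
gripper_width: 0.0001
finger_force: 1.5
```

carry_out(
  series=[
    [0, 0, 0.03, 0, 0, 0],
    [0, 0, 0.06, 0, 0, 0],
    [0, 0, 0.08, 0, 0, 0],
    [0, 0, 0.1, 0, 0, 0],
    [0, 0, 0.1, 0, 0, 0],
    [0, 0, 0.1, 0, 0, 0],
  ],
)

```text
t: 6.85
ee_pos: [0.5145, -0.001, 0.1811]
tool_rot: [-3.142, 0.001, -2.866]
ft_force: [-6.0, 1.7, 9.1]
gripper_width: 0.0003
finger_force: 4.3
```

carry_out(
  series=[
    [0, 0, -0.4, 0, 0, 0],
    [0, 0, -1.1, 0, 0, 0],
    [0.06, 0.4, -1.3, 0, 0, 0],
    [0.21, 1.3, -1.3, 0, 0, 0],
    [0.36, 2.2, -1.3, 0, 0, 0],
    [0.5, 3.1, -1.3, 0, 0, 0],
    [0.58, 3.67, -1.2, 0, 0, 0],
    [0.58, 3.67, -1.1, 0, 0, 0],
  ],
)

```text
t: 7.52
ee_pos: [0.4668, 0.1027, 0.2129]
tool_rot: [3.141, 0.001, -2.863]
ft_force: [0.2, 0.3, -0.0]
gripper_width: 0.0001
finger_force: 0.0
```

Run:
```python
from h import *
P={n:viewer.read_camera(n) for n in("scene","side","wrist")}
s=monitor.sense(); print(s["t"],s["ee_pos"],s["ft_force"])
for n,c,u,v in(("scene","red",336,208),("side","red",307,171),("scene","yellow",317,203),("side","yellow",317,181),("scene","blue",298,199),("side","blue",326,193)): print(n,c,blob(P[n],c,u,v)[:2])
a=P["scene"]["pixels"][170:240,286:386];b=P["side"]["pixels"][130:200,262:362]
A=np.vstack([cv2.resize(x,(400,280),interpolation=cv2.INTER_CUBIC) for x in(a,b)])
W=P["wrist"]["pixels"][200:340,220:420]
A=np.hstack([A,cv2.resize(W,(400,560))]); cv2.imwrite("pics/c4.png",A[:,:,::-1])
```

```text
7.6667 [0.46756155 0.10020308 0.21269455] [ 0.56755569 -0.94189486 -0.09037119]
scene red (np.float64(335.6212121212121), np.float64(209.4848484848485))
side red (np.float64(306.7142857142857), np.float64(172.30612244897958))
scene yellow (np.float64(316.0), np.float64(204.11940298507463))
side yellow (np.float64(316.3015873015873), np.float64(182.34920634920636))
scene blue (np.float64(297.1951219512195), np.float64(198.97560975609755))
side blue (np.float64(326.0), np.float64(192.80327868852459))
```

View pics/c4.png

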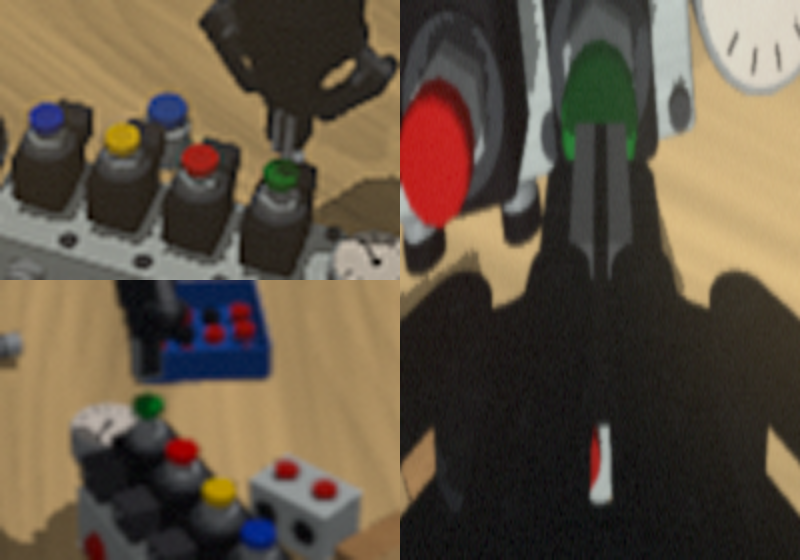

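Yellow is down 2 px, like red, and blue has not moved. The tip is centred over green at about (600,130) in the wrist crop, so I'll press green now.

carry_out(
  series=[
    [0, 0, 0.3, 0, 0, 0],
    [0, 0, 0.55, 0, 0, 0],
    [0, 0, 0.7, 0, 0, 0],
    [0, 0, 0.78, 0, 0, 0],
    [0, 0, 0.84, 0, 0, 0],
    [0, 0, 0.9, 0, 0, 0],
    [0, 0, 0.96, 0, 0, 0],
    [0, 0, 1.0, 0, 0, 0],
  ],
)

```text
t: 8.33
ee_pos: [0.4678, 0.0998, 0.1831]
tool_rot: [-3.141, 0.0, -2.866]
ft_force: [-1.6, -1.6, 1.8]
gripper_width: -0.0001
finger_force: 1.4
```

carry_out(
  series=[
    [0, 0, 0.03, 0, 0, 0],
    [0, 0, 0.06, 0, 0, 0],
    [0, 0, 0.08, 0, 0, 0],
    [0, 0, 0.1, 0, 0, 0],
    [0, 0, 0.1, 0, 0, 0],
    [0, 0, 0.1, 0, 0, 0],
  ],
)

```text
t: 8.83
ee_pos: [0.4678, 0.0999, 0.1811]
tool_rot: [-3.141, 0.001, -2.865]
ft_force: [-4.5, -1.7, 8.6]
gripper_width: 0.0003
finger_force: 4.3
```

carry_out(
  series=[
    [0, 0, -0.4, 0, 0, 0],
    [0, 0, -1.1, 0, 0, 0],
    [0, 0, -1.8, 0, 0, 0],
    [0, 0, -2.5, 0, 0, 0],
    [0, 0, -2.5, 0, 0, 0],
    [0, 0, -2.5, 0, 0, 0],
    [0, 0, -2.5, 0, 0, 0],
  ],
)

```text
t: 9.42
ee_pos: [0.4675, 0.1005, 0.2543]
tool_rot: [3.141, -0.001, -2.866]
ft_force: [-0.5, -0.4, -1.4]
gripper_width: 0.0003
finger_force: 0.0
```

Run:
```python
from h import *
P={n:viewer.read_camera(n) for n in("scene","side")}
s=monitor.sense(); print(s["t"],s["ee_pos"],s["ft_force"])
for n,c,u,v in(("scene","red",336,208),("side","red",307,171),("scene","yellow",317,203),("side","yellow",317,181),("scene","green",356,214),("side","green",299,162),("scene","blue",298,199),("side","blue",326,193)): print(n,c,blob(P[n],c,u,v)[:2])
```

```text
9.5167 [0.46730294 0.10019569 0.25395896] [-0.4955885  -1.00002995  0.2651435 ]
scene red (np.float64(335.6212121212121), np.float64(209.4848484848485))
side red (np.float64(306.7959183673469), np.float64(172.3265306122449))
scene yellow (np.float64(316.0), np.float64(204.11940298507463))
side yellow (np.float64(316.3015873015873), np.float64(182.34920634920636))
scene green (np.float64(355.65384615384613), np.float64(214.94230769230768))
side green (np.float64(298.7878787878788), np.float64(163.0909090909091))
scene blue (np.float64(297.2682926829268), np.float64(198.9268292682927))
side blue (np.float64(326.01666666666665), np.float64(192.81666666666666))
```

All three knobs have sunk by the same 2 px, and blue is unchanged.

```bash
python3 -c "
from bench import bot
print(bot.job_done())"
```

```text
the job is handed in; nothing more can be done
None
```

I pushed the red, yellow and green knobs fully home in that order at about 9 N each, and the cameras showed them staying down with blue unmoved; the job is handed in, but it returned no verdict and I did not re-measure the loose parts.

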